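# Take down the loaded bond-test stack

## Robot

A 6-joint arm with a two-finger parallel gripper is mounted at the origin on a cart in front of the work surface, level with it; the furniture and walls round the work are solid. World frame = base frame: x ahead of the robot, y to its left, z up, the work surface at z = 0. Lengths are in m, angles in rad, forces in N, time in s.
With the tool pointing down it reaches from about 0.375 to 0.9 m from the base axis. Payload 3.1 kg.
Tool frame: the origin (TCP) lies midway between the tips of the shut fingers; the grasp point (between the pads) lies robot.grip_depth behind it (robot.grip_depth is the distance from the TCP to the grasp point, in m); z points along the fingers, y is the line along which they close (so a half turn about z gives the same grasp; the last joint's range is limited). The gripper opens to 87 mm and grips with 3 to 60 N. Pads are 19 mm wide; open, the fingers measure 117 mm over their backs; the gripper's body (75 mm by 190 mm) begins 51 mm behind the grasp point.
Start: joints at [-0.178, 0.527, 1.433, -0, 1.181, -0.178], TCP at [0.625, 0, 0.223] pointing down, gripper open.
Joint ranges: [-3.08, 3.08], [-0.75, 2.2], [0.22, 2.44], [-1.43, 4.57], [0, 2.65], [-2.85, 2.85]. Speed limits (rad/s): [2.79, 2.79, 3.14, 3.14, 3.14, 3.14].

## Interface

Orientations are given as a unit quaternion [x, y, z, w].
In Python, from rig import robot gives the robot as it stands.
- The arm moves only by the tool hand_motion, called after ">>>" in YAML: its name, and indented under it one key for each argument. Schema: {"type":"object","properties":{"ticks":{"type":"array","items":{"type":"array","items":{"type":"number"},"minItems":4,"maxItems":4},"minItems":1,"maxItems":20},"finger_gap":{"type":"number"},"force":{"type":"number"},"only":{"type":"string"},"quiet":{"type":"boolean"},"lines":{"type":"string"}},"required":["ticks"],"additionalProperties":false}. ticks is a list of rows, 1 to 20 of them, each of 4 numbers: dx, dy, dz in m, then a turn about the tool's z in rad; each row shifts and turns the commanded pose from where the row before left it, along the tool's axes as they then stand; what a row does not reach is not made up. A row lasts 1/12 s, in which the tool goes at most 0.0417 m and 0.125 rad, less where a joint would pass 70% of its speed; a pose out of reach is approached as far as the arm can. finger_gap is the finger opening in m, set as the call begins (left out keeps the last). The fingers move at their own pace and stop on an object; force is the grip in N (left out, the last holds). Time passes only in rows, so rows that do not move let the fingers close. The tool returns the time, the measured TCP pose, the force, the opening and the grip force at its end. only (a regular expression) keeps the lines of the reply that match it, lines (a string "A,B") keeps lines A to B, and quiet returns only ok. Input that does not fit is refused with a message, and nothing moves.
- robot.get_obs(): the state, without advancing time (a new reading comes with each control period).
- robot.camera(name): name is "scene" or "side" or "wrist"; returns a dict with "img" (384x512x3 uint8, red, green, blue), "fx", "fy", "cx", "cy" (pixels), "k1" (the pictures are not rectified: a ray, as slopes to the right and down, at radius r is drawn at 1 + k1 r^2 times it, then the intrinsics apply), "xyz" and "attitude" of the camera in the world. Camera axes: x right, y down, z forward; pixel columns grow to the right and rows downward; lengths in m; the calibration is good to about 2 mm. A picture is of the moment at which its call begins. There is no depth.
- robot.hand_in(): hands the job in; it is judged then, once.
The state is a dict: "time": time; "q": joint angles; "joint_velocities": joint speeds; "joint_torque": joint torques, N m; "position": TCP position; "tool_rot": TCP orientation; "ft_force": force on the tool from outside, world axes, zero at the start; "moment": the same for the moment, N m; "grip_width": finger opening in m; "grip_force": force on a finger pad.
Only numpy, scipy, OpenCV 4.12 (cv2) and the standard library are available. Lean on these libraries where they do the work, as an engineer would, in place of code of your own. Each camera call takes 0.05 s, during which the arm holds its last target. There are 200 camera calls.

## Task

The glued test piece has been pressed long enough: take its stack down from the top, one thing at a time. Stand the large brass weight in the large round wooden cup and the small brass weight in the small cup, then lay the wooden block flat on the black rest, wholly on it between the two end stops, and last lay the metal test piece flat on the floor of the steel tray. Do not shift the block until both weights are in their cups, nor the test piece until the block is on its rest.

Things in the scene. Friction and masses are not known exactly. Their poses are not given: they have to be found in the camera images.
- large_weight: the larger brass knob weight, about 0.2 kg: round body 30 mm diameter and 28 mm high, round knob 16 mm diameter on top, 40 mm high overall. Origin: centre of its underside, z up along its axis. Starts standing on one end of the wooden block, about 26 mm from the block's centre (either end).
- small_weight: the smaller brass knob weight, about 0.1 kg: round body 24 mm diameter and 22 mm high, round knob 12 mm diameter on top, 30 mm high overall. Origin: centre of its underside, z up along its axis. Starts standing on the other end of the wooden block.
- wooden_block: hardwood block, about 0.06 kg, 98 mm long (its x), 32 mm wide (its y), 18 mm high, with a metal shoe; lies flat on the test piece along it, the weights stand on it. Origin: centre of its underside, z up.
- test_piece: metal test piece: two bright aluminium plates glued face to face, about 0.15 kg, 120 mm long (its x), 36 mm wide (its y), 14 mm thick; lies on the bench at the bottom of the stack. Keep the arm clear of the viscometer behind (its head: x over 0.62 m, y -0.31 to -0.17, z over 0.22). Origin: centre of its underside, z up.
- large_cup: the larger round, shallow wooden cup for a weight, fixed on the bench: outside 70 mm diameter, inside 50 mm diameter, rim 14 mm above the bench, inner floor 6 mm above the bench. Origin: centre of its underside, z up.
- small_cup: the smaller round, shallow wooden cup for a weight, fixed on the bench: outside 52 mm diameter, inside 40 mm diameter, rim 14 mm above the bench, inner floor 6 mm above the bench. Origin: centre of its underside, z up.
- rest: black plastic rest for the wooden block, fixed on the bench: flat plate 126 mm long (its x), 64 mm wide (its y), top 6 mm above the bench, with an end stop 6 mm thick and 16 mm high at each end of its length (114 mm free between them); its two long sides are open. Origin: centre of its underside, z up.
- tray: small steel tray, fixed on the bench: outside 104 mm (its x) by 150 mm (its y), walls 2 mm thick and 22 mm high, floor 2 mm thick; the test piece fits in only along the tray's length (y). Keep the arm clear of the press at the left (its lever's ball: about x 0.55, y 0.25, z 0.46 m). Origin: centre of its underside, z up.

How it is judged:
On the way, in this order (a step that is already met when the one before it is completed fails the run):
1. both weights stand in their own cups (horizontal distance between large_weight and large_cup below 0.0115 m and z of large_weight in the frame of large_cup between 0.003 and 0.009 m and angle between each of large_weight, small_weight's own z axis and vertical below 0.1 rad and horizontal distance between small_weight and small_cup below 0.0095 m and z of small_weight in the frame of small_cup between 0.003 and 0.009 m), for 0.2 s.
2. the wooden block lies on its rest (x of wooden_block in the frame of rest between -0.011 and 0.011 m and y of wooden_block in the frame of rest between -0.017 and 0.017 m and z of wooden_block in the frame of rest between 0.003 and 0.009 m and angle between wooden_block's own z axis and vertical below 0.08 rad and angle between the x axis of wooden_block and the x axis of rest, either way round below 0.37 rad), for 0.2 s.
3. the test piece lies in the tray (x of test_piece in the frame of tray between -0.036 and 0.036 m and y of test_piece in the frame of tray between -0.018 and 0.018 m and z of test_piece in the frame of tray between -0.001 and 0.006 m and angle between test_piece's own z axis and vertical below 0.08 rad), for 0.2 s.
At the end, for the whole second after the job is handed in: Each weight stands upright on the floor of its own cup; the wooden block lies flat on the rest between the end stops, within 17 mm of its middle line and turned under 0.37 rad; the test piece lies flat on the tray's floor; all are released and at rest (all of step 1 and all of step 2 and all of step 3 and linear speed of each of large_weight, small_weight, wooden_block, test_piece below 0.02 m/s and contact force between each of large_weight, small_weight, wooden_block, test_piece and the fingers below 0.05 N); the robot touches nothing.
It fails at once if the wooden block is shifted more than 40 mm before both weights stand in their cups (distance of wooden_block from where it was at the start of the episode above 0.04 m and not ((horizontal distance between large_weight and large_cup below 0.0115 m and z of large_weight in the frame of large_cup between 0.003 and 0.009 m and angle between large_weight's own z axis and vertical below 0.1 rad) and (horizontal distance between small_weight and small_cup below 0.0095 m and z of small_weight in the frame of small_cup between 0.003 and 0.009 m and angle between small_weight's own z axis and vertical below 0.1 rad))).
It fails at once if the test piece is shifted more than 40 mm before the block lies on its rest (distance of test_piece from where it was at the start of the episode above 0.04 m and not (x of wooden_block in the frame of rest between -0.011 and 0.011 m and y of wooden_block in the frame of rest between -0.017 and 0.017 m and z of wooden_block in the frame of rest between 0.003 and 0.009 m and angle between wooden_block's own z axis and vertical below 0.08 rad and angle between the x axis of wooden_block and the x axis of rest, either way round below 0.37 rad)).
It also fails if it takes over 120 s, if anything falls off the work surface, if the arm or the gripper's body presses on something with over 40 N, if the wrist force passes 120 N, or if a joint passes its speed limit or range.

## Working session

There is one attempt and no reset: what is moved stays moved. The work goes in short steps, Python scripts to look and compute and a tool call to move; the robot and the scene stay as the last step left them, time stands still between calls to the robot, and variables do not carry over. Pictures are saved under pics/ and viewed, at most 14 in all, crops included, and the job is handed in when it is done.

```bash
ls; mkdir -p pics
```

Run:
```python
from rig import robot
import cv2
o=robot.get_obs(); print(o['time'],o['position'],o['tool_rot'],o['grip_width'],robot.grip_depth)
for n in ['scene','side','wrist']:
    c=robot.camera(n); cv2.imwrite(f'pics/{n}0.png',c['img'][:,:,::-1])
    print(n,{k:v for k,v in c.items() if k!='img'})
```

```text
pics
rig.py
0.0 [6.24279026e-01 1.67736625e-04 2.21571744e-01] [ 7.07102241e-01  7.07110518e-01 -6.16086601e-04 -8.70276800e-04] 0.08683114974506972 0.0187
scene {'fx': 364.49545013653875, 'fy': 364.49545013653875, 'cx': 253.23479749509536, 'cy': 195.1973983542341, 'k1': -0.013212562064109938, 'xyz': array([ 0.13831534, -0.62024512,  0.68260656]), 'attitude': array([ 0.87675264, -0.29904997,  0.11689448, -0.35806369])}
side {'fx': 380.7408856388738, 'fy': 380.7408856388738, 'cx': 254.18530188345886, 'cy': 189.83985811727655, 'k1': 0.032273657011776286, 'xyz': array([ 0.11072438, -0.82987418,  0.60341785]), 'attitude': array([ 0.85008895, -0.22371658,  0.12637367, -0.45970574])}
wrist {'fx': 294.6182808766058, 'fy': 294.6182808766058, 'cx': 256.9225082940835, 'cy': 187.19224576933757, 'k1': -0.02480963678808315, 'xyz': array([0.62315284, 0.07786298, 0.38307072]), 'attitude': array([ 9.89502988e-01, -3.91309443e-04, -1.25375437e-03,  1.44506441e-01])}
```

View pics/scene0.png

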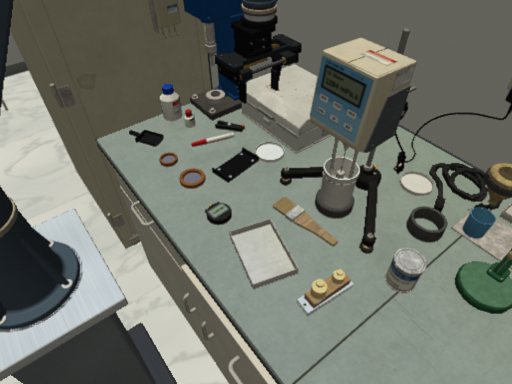

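View pics/side0.png

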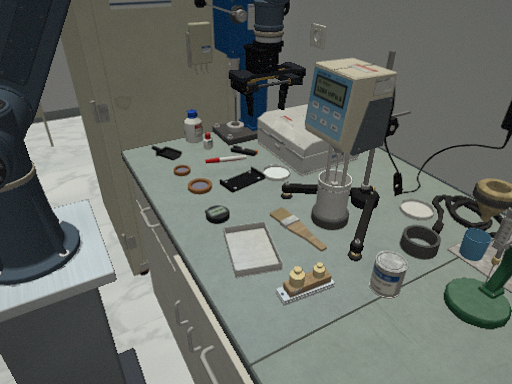

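View pics/wrist0.png

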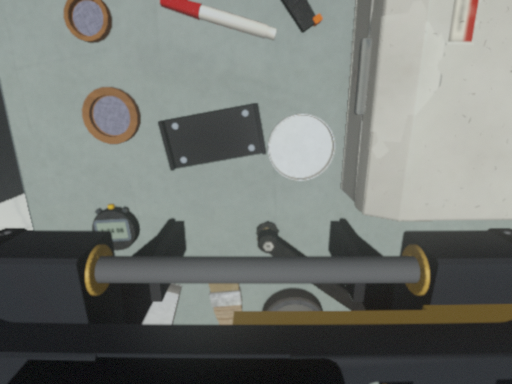

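Create h.py:
```python
import numpy as np, cv2, pickle
from scipy.spatial.transform import Rotation as R
def ray(c,u,v):
    d=np.array([(u-c['cx'])/c['fx'],(v-c['cy'])/c['fy']]); s=d.copy()
    for _ in range(10): s=d/(1+c['k1']*(s@s))
    r=R.from_quat(c['attitude']).apply([s[0],s[1],1]); return np.array(c['xyz']),r/np.linalg.norm(r)
def onz(c,u,v,z):
    p,r=ray(c,u,v); return p+r*(z-p[2])/r[2]
def tri(*obs):
    A=np.zeros((3,3));b=np.zeros(3)
    for c,u,v in obs:
        p,r=ray(c,u,v);M=np.eye(3)-np.outer(r,r);A+=M;b+=M@p
    x=np.linalg.solve(A,b)
    return x,[np.linalg.norm(np.cross(x-ray(*o)[0],ray(*o)[1])) for o in obs]
def proj(c,P):
    s=R.from_quat(c['attitude']).inv().apply(np.array(P)-c['xyz']); s=s[:2]/s[2]; s=s*(1+c['k1']*(s@s))
    return s*c['fx']+[c['cx'],c['cy']]
def snap(tag,*names):
    from rig import robot
    for n in names:
        c=robot.camera(n); pickle.dump(c,open(f'pics/{tag}_{n}.pkl','wb')); cv2.imwrite(f'pics/{tag}_{n}.png',c['img'][:,:,::-1])
def load(tag,n): return pickle.load(open(f'pics/{tag}_{n}.pkl','rb'))
def crop(tag,n,x,y,w,h,k):
    return cv2.resize(load(tag,n)['img'][y:y+h,x:x+w,::-1],None,fx=k,fy=k,interpolation=cv2.INTER_CUBIC)
```

Run:
```python
from h import *
snap('a','scene','side','wrist')
S,D,W=[load('a',n) for n in('scene','side','wrist')]
print('lcup',onz(W,111,115,.014),onz(S,192,178,.014),onz(D,200,185.5,.014))
print('scup',onz(W,88,18,.014),onz(S,169,159,.014),onz(D,181.5,170,.014))
print('rest',[onz(W,*p,.006) for p in [(213,135)]],onz(S,236,164,.006))
print('tray',[onz(S,*p,.022) for p in[(231,236),(275,221),(297,263),(250,284)]])
print('lw',tri((S,320,283),(D,297,270)),'sw',tri((S,340,272),(D,319.5,266)))
a=crop('a','scene',220,210,140,105,4); b=crop('a','side',220,215,140,105,4)
cv2.imwrite('pics/c1.png',cv2.resize(np.vstack([a,b]),None,fx=.71,fy=.71))
cv2.imwrite('pics/c1s.png',np.hstack([crop('a','scene',290,260,70,56,5.7),crop('a','side',270,253,70,56,5.7)]))
```

```text
lcup [0.44339662 0.06024171 0.014     ] [0.43891585 0.05329858 0.014     ] [0.44003347 0.04915821 0.014     ]
scup [0.43126317 0.16794394 0.014     ] [0.42796906 0.16237982 0.014     ] [0.42537832 0.15872954 0.014     ]
rest [array([0.56686252, 0.03442992, 0.006     ])] [0.57074595 0.03466631 0.006     ]
tray [array([ 0.40574522, -0.17766736,  0.022     ]), array([ 0.51365858, -0.20496981,  0.022     ]), array([ 0.47552843, -0.32412894,  0.022     ]), array([ 0.36537514, -0.30297926,  0.022     ])]
lw (array([ 0.45794188, -0.40344456,  0.06348403]), [np.float64(0.0005851445928100785), np.float64(0.0005851445928099595)]) sw (array([ 0.51447875, -0.40503555,  0.04896103]), [np.float64(0.0009585312177914817), np.float64(0.0009585312177915487)])
```

View pics/c1s.png

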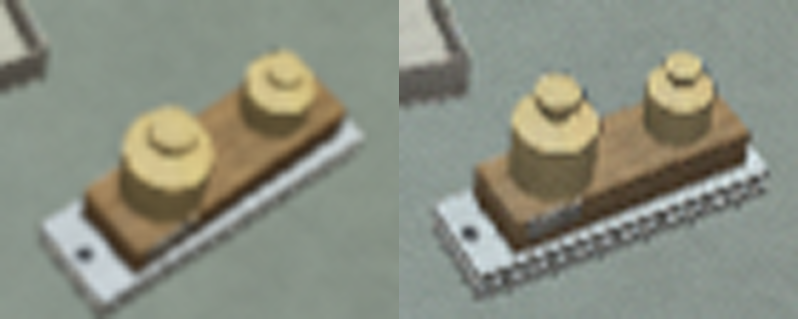

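>>> hand_motion:
  ticks:
    - [0,-0.04,0,0]
    - [0,-0.04,0,0]
    - [0,-0.04,0,0]
    - [0,-0.04,0,0]
    - [0,-0.04,0,0]
    - [-0.04,0,0,0]
    - [-0.04,0,0,0]
    - [-0.04,0,0,0]
    - [-0.04,0,0,0]
    - [-0.04,0,0,0]
    - [-0.04,0,0,0]
    - [-0.04,0,0,0]
    - [-0.04,0,0,0]
    - [-0.03,0.015,0,0]
    - [-0.03,0.015,0,0]
    - [-0.03,0.015,0,0]
    - [-0.02,0.015,0,0]
    - [0,0,0,0]
    - [0,0,0,0]
  finger_gap: 0.06

```text
time: 1.88
position: [0.485, -0.4307, 0.2219]
tool_rot: [0.707, 0.707, 0.0, -0.0]
ft_force: [-0.2, -0.0, 0.1]
grip_width: 0.0599
grip_force: 0.0
```

Run:
```python
from h import *
snap('b','wrist')
```

```text
(no output)
```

View pics/b_wrist.png

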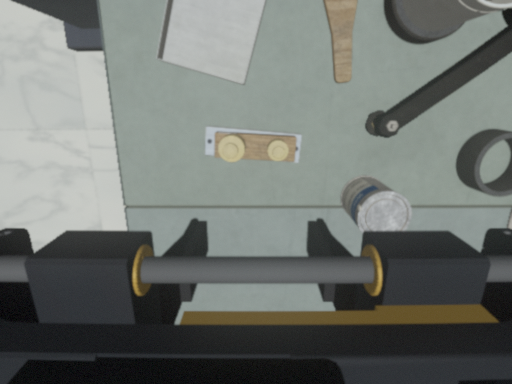

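Run:
```python
from h import *
cv2.imwrite('pics/c2.png',np.hstack([crop('b','wrist',200,118,110,55,7)]))
```

```text
(no output)
```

View pics/c2.png

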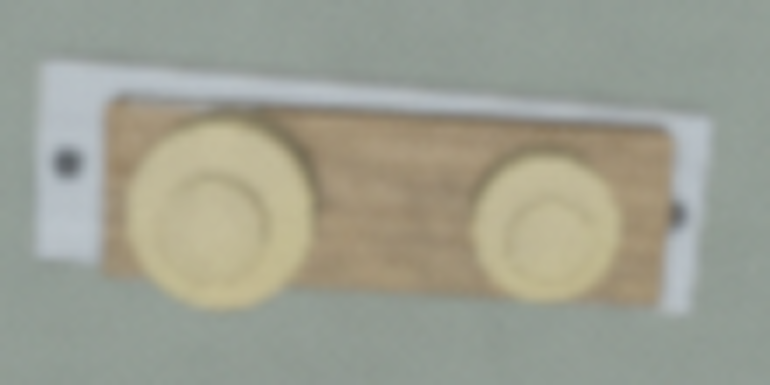

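Run:
```python
from h import *
np.set_printoptions(precision=4,suppress=True)
S,D,W=load('a','scene'),load('a','side'),load('b','wrist')
print('lw',tri((W,230.5,149.5),(S,320.2,283.5),(D,297.5,268.6)),onz(W,230.5,149.5,.072))
print('sw',tri((W,278.7,150.9),(S,339.8,273),(D,319.8,264.2)),onz(W,278.7,150.9,.062))
b=np.array([onz(W,*p,.032) for p in[(216,132.3),(295.7,136.1),(294.3,161.3),(215,156.9)]])
t=np.array([onz(W,*p,.014) for p in[(206,126.9),(301.7,134.9),(298.6,162.7),(205,154.9)]])
for q in(b,t): print(q.mean(0),np.linalg.norm(np.diff(q,axis=0),axis=1),np.arctan2(*((q[1]+q[2]-q[0]-q[3])[1::-1])))
print('traycorners wrist',[onz(W,*p,.022) for p in[(160,60),(244,83)]])
```

```text
lw (array([ 0.4556, -0.4055,  0.069 ]), [np.float64(0.0011740727973701783), np.float64(0.0009448373125993529), np.float64(0.0009809424414270686)]) [ 0.4552 -0.404   0.072 ]
sw (array([ 0.5084, -0.4089,  0.0586]), [np.float64(0.0013745119371334268), np.float64(0.0008786655882650576), np.float64(0.0014100136665178946)]) [ 0.5072 -0.4073  0.062 ]
[ 0.4813 -0.4073  0.032 ] [0.0943 0.0304 0.0961] -0.05361494924950996
[ 0.4783 -0.4079  0.014 ] [0.119  0.0353 0.1195] -0.08532190753866314
traycorners wrist [array([ 0.3728, -0.3091,  0.022 ]), array([ 0.4684, -0.3345,  0.022 ])]
```

>>> hand_motion:
  ticks:
    - [0.026,-0.03,0,0]
    - [0,0,0.008,0.125]
    - [0,0,0.008,0.125]
    - [0,0,0.008,0.125]
    - [0,0,0.008,0.125]
    - [0,0,0.008,0.125]
    - [0,0,0.008,0.125]
    - [0,0,0.008,0.125]
    - [0,0,0.008,0.125]
    - [0,0,0.008,0.125]
    - [0,0,0.008,0.125]
    - [0,0,0.008,0.125]
    - [0,0,0.008,0.125]
    - [0,0,0.008,0.125]
    - [0,0,0,0]
    - [0,0,0,0]
  finger_gap: 0.06

```text
time: 3.27
position: [0.4543, -0.4023, 0.1186]
tool_rot: [1.0, -0.025, -0.001, -0.001]
ft_force: [0.1, -0.2, -1.0]
grip_width: 0.0599
grip_force: 0.0
```

Run:
```python
from h import *
snap('c','wrist','side')
cv2.imwrite('pics/c3.png',np.hstack([crop('c','wrist',150,80,230,190,1.75),crop('c','side',240,200,115,95,3.5)]))
```

```text
(no output)
```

View pics/c3.png

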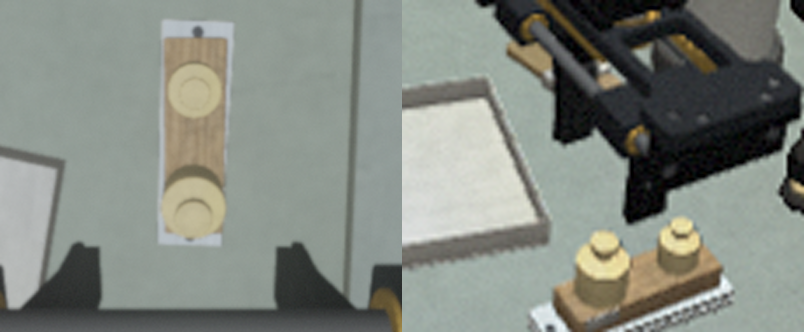

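Run:
```python
from h import *
np.set_printoptions(precision=4,suppress=True)
S,D,W,C=load('a','scene'),load('a','side'),load('b','wrist'),load('c','wrist')
print('lw',onz(C,261.2,202.7,.072),tri((C,261.2,202.7),(W,230.5,149.5)))
print('sw',onz(C,260.7,132.9,.062),tri((C,260.7,132.9),(W,278.7,150.9)))
```

```text
lw [ 0.4569 -0.4065  0.072 ] (array([ 0.4541, -0.406 ,  0.0633]), [np.float64(0.0005966920570561965), np.float64(0.0005966920570562488)])
sw [ 0.5075 -0.4086  0.062 ] (array([ 0.5072, -0.4084,  0.0576]), [np.float64(0.0004233029344277093), np.float64(0.00042330293442776246)])
```

>>> hand_motion:
  ticks:
    - [0.002,0.003,0.015,0]
    - [0,0,0.025,0]
    - [0,0,0.025,0]
    - [0,0,0.0095,0]
    - [0,0,0,0]
    - [0,0,0,0]
  finger_gap: 0.06

```text
time: 3.87
position: [0.4569, -0.4071, 0.0444]
tool_rot: [1.0, -0.027, -0.0, -0.0]
ft_force: [0.8, 0.7, -0.0]
grip_width: 0.0602
grip_force: 0.0
```

>>> hand_motion:
  ticks:
    - [0,0,0,0]
    - [0,0,0,0]
    - [0,0,0,0]
    - [0,0,0,0]
    - [0,0,0,0]
    - [0,0,0,0]
  finger_gap: 0.015
  force: 25

```text
time: 4.37
position: [0.4568, -0.4064, 0.0445]
tool_rot: [1.0, -0.027, -0.0, -0.001]
ft_force: [-0.2, 1.0, 4.5]
grip_width: 0.0283
grip_force: 25.1
```

>>> hand_motion:
  ticks:
    - [0,0,-0.01,0]
    - [0,0,-0.03,0]
    - [0,0,-0.04,0]
    - [0,0,-0.04,0]
    - [0,0,-0.04,0]
    - [-0.004,-0.04,0,0]
    - [-0.004,-0.04,0,0]
    - [-0.004,-0.04,0,0]
    - [-0.004,-0.04,0,0]
    - [-0.004,-0.04,0,0]
    - [-0.004,-0.04,0,0]
    - [-0.004,-0.04,0,0]
    - [-0.004,-0.04,0,0]
    - [-0.004,-0.04,0,0]

```text
time: 5.53
position: [0.4398, -0.044, 0.2046]
tool_rot: [1.0, -0.027, 0.0, 0.0]
ft_force: [1.0, -0.2, -2.0]
grip_width: 0.0286
grip_force: 25.0
```

>>> hand_motion:
  ticks:
    - [0,0,0,-0.125]
    - [0,0,0,-0.125]
    - [0,0,0,-0.125]
    - [0,0,0,-0.125]
    - [0,0,0,-0.125]
    - [0,0,0,-0.125]
    - [0,0,0,-0.125]
    - [0,0,0,-0.125]
    - [0,0,0,-0.125]
    - [0,0,0,-0.125]
    - [0,0,0,-0.125]
    - [0,0,0,-0.125]
    - [0,0,0,-0.125]
    - [0,0,0,0]
    - [0,0,0,0]

```text
time: 6.78
position: [0.4403, -0.0457, 0.2044]
tool_rot: [0.708, 0.706, 0.0, 0.0]
ft_force: [0.1, -0.2, -2.1]
grip_width: 0.0283
grip_force: 25.0
```

Run:
```python
from h import *
snap('d','wrist','scene','side')
W=load('d','wrist')['img'][:,:,::-1]
cv2.imwrite('pics/d1.png',cv2.resize(W[0:270,90:450],None,fx=2.2,fy=2.2,interpolation=cv2.INTER_CUBIC))
```

```text
(no output)
```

View pics/d1.png

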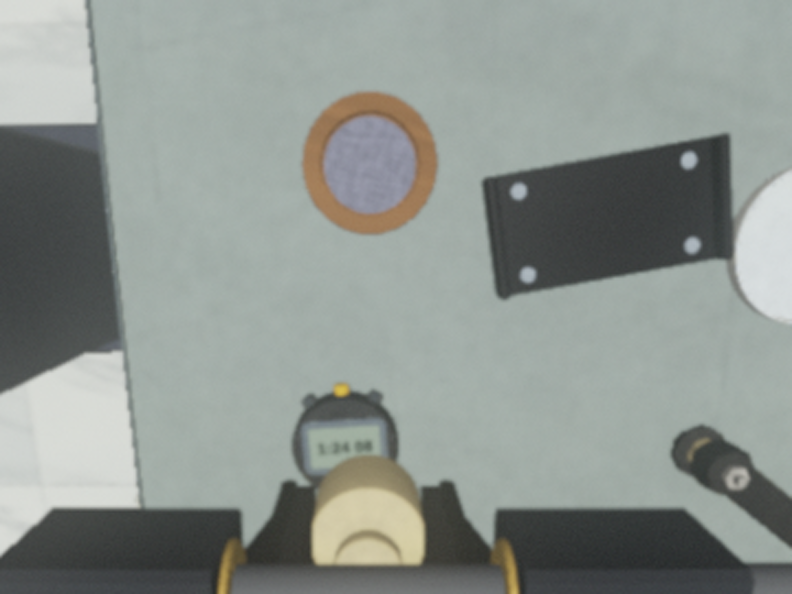

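Run:
```python
from h import *
np.set_printoptions(precision=4,suppress=True)
A,W,S,D=load('a','wrist'),load('d','wrist'),load('a','scene'),load('a','side')
f=lambda x,y:(90+x/2.2-.27,y/2.2-.27)
print('lcup',onz(W,*f(370.5,163.5),.014),onz(A,111,115,.014),'tri',tri((W,*f(370.5,163.5)),(A,110.5,114.5),(S,192,178),(D,200,185.5)))
P=[(519,191),(689,160),(692,245),(528,275)]
q=np.array([onz(W,*f(*p),.006) for p in P]);q2=np.array([onz(A,*p,.006) for p in[(174.5,126),(244,114),(250,147.5),(183.5,160)]])
for q in (q,q2): print('rest',q.mean(0),np.arctan2(*((q[1]+q[2]-q[0]-q[3])[1::-1])))
print('rest z', tri((W,*f(607,217.8)),(A,213,136.9)))
print('outer',[onz(W,*f(*p),.014) for p in[(484,179),(729,135),(731,258),(501,298)]])
cv2.imwrite('pics/d2.png',np.hstack([crop('a','wrist',55,0,90,150,4),crop('d','scene',150,140,110,150*110//110//1,3.9)[:600]]) )
print(cv2.imread('pics/d2.png').shape)
```

```text
lcup [0.4404 0.0594 0.014 ] [0.4434 0.0602 0.014 ] tri (array([0.4415, 0.0596, 0.0081]), [np.float64(0.0010434789106333288), np.float64(0.001678382865740198), np.float64(0.00030222634106498734), np.float64(0.0023611007502863856)])
rest [0.5667 0.0322 0.006 ] 0.17686490548932396
rest [0.5665 0.0317 0.006 ] 0.17382324233489968
rest z (array([0.5667, 0.0323, 0.0062]), [np.float64(0.0002452272089152754), np.float64(0.00024522720891527607)])
outer [array([0.4987, 0.0517, 0.014 ]), array([0.6225, 0.0732, 0.014 ]), array([0.6326, 0.0121, 0.014 ]), array([ 0.5105, -0.009 ,  0.014 ])]Traceback (most recent call last):
  File "<stdin>", line 11, in <module>
    return _nx.concatenate(arrs, 1, dtype=dtype, casting=casting)
           ~~~~~~~~~~~~~~~^^^^^^^^^^^^^^^^^^^^^^^^^^^^^^^^^^^^^^^
ValueError: all the input array dimensions except for the concatenation axis must match exactly, but along dimension 0, the array at index 0 has size 600 and the array at index 1 has size 585
```

>>> hand_motion:
  ticks:
    - [0.035,0,0,0]
    - [0.035,0,0,0]
    - [0.035,0,0,0]
    - [0,0,0.035,0]
    - [0,0,0.04,0]
    - [0,0,0.04,0]
    - [0,0,0.035,0]
    - [0,0,0.015,0]
    - [0,0,0,0]
    - [0,0,0,0]

```text
time: 7.77
position: [0.4402, 0.0593, 0.0385]
tool_rot: [0.707, 0.707, -0.001, -0.001]
ft_force: [-0.3, -0.3, -1.9]
grip_width: 0.0281
grip_force: 25.0
```

>>> hand_motion:
  ticks:
    - [0,0,0.01,0]
    - [0,0,0.01,0]
    - [0,0,0,0]
    - [0,0,0,0]

```text
time: 8.1
position: [0.4414, 0.0592, 0.0203]
tool_rot: [0.707, 0.707, 0.001, 0.001]
ft_force: [0.8, -0.4, -1.0]
grip_width: 0.0285
grip_force: 25.0
```

>>> hand_motion:
  ticks:
    - [0,0,0.001,0]
    - [0,0,0,0]
    - [0,0,0,0]
    - [0,0,0,0]
    - [0,0,0,0]
  finger_gap: 0.06

```text
time: 8.52
position: [0.4406, 0.0593, 0.0185]
tool_rot: [0.707, 0.707, 0.0, 0.0]
ft_force: [-0.4, -0.1, -0.4]
grip_width: 0.0536
grip_force: 0.0
```

>>> hand_motion:
  ticks:
    - [0,0,-0.02,0]
    - [0,0,-0.04,0]
    - [0,0,-0.04,0]
    - [0,0,-0.04,0]
    - [0,0,-0.04,0]
    - [-0.03,0,0,0]
    - [-0.03,0,0,0]
    - [0,0,0,0]
    - [0,0,0,0]
  finger_gap: 0.06

```text
time: 9.27
position: [0.4403, -0.0015, 0.1983]
tool_rot: [0.708, 0.706, 0.0, 0.0]
ft_force: [-0.2, 0.1, -0.1]
grip_width: 0.0602
grip_force: 0.0
```

Run:
```python
from h import *
snap('e','wrist')
cv2.imwrite('pics/e1.png',crop('e','wrist',160,0,180,190,3.15))
```

```text
(no output)
```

View pics/e1.png

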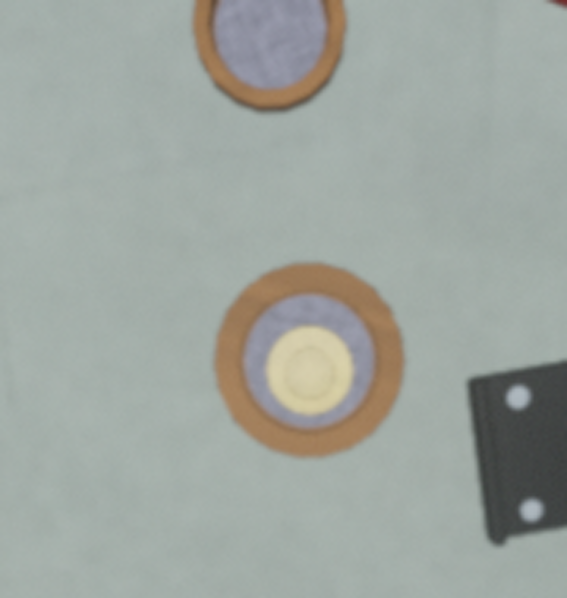

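Run:
```python
from h import *
np.set_printoptions(precision=4,suppress=True)
A,W,S=load('a','wrist'),load('e','wrist'),load('a','scene')
print(onz(W,245.4,9.5,.014),onz(A,88,17.5,.014),tri((W,245.4,9.5),(A,88,17.5),(S,169,159)))
print(onz(W,160+311/3.15,371/3.15,.046),onz(W,160+310/3.15,360/3.15,.014))
```

```text
[0.4272 0.167  0.014 ] [0.4313 0.1685 0.014 ] (array([0.4287, 0.1686, 0.0092]), [np.float64(0.0016502911078368604), np.float64(0.0009853341686065459), np.float64(0.0015019941798041613)])
[0.4407 0.0578 0.046 ] [0.4405 0.0599 0.014 ]
```

>>> hand_motion:
  ticks:
    - [-0.04,0,0,0]
    - [-0.04,0,0,0]
    - [-0.04,0,0,0]
    - [-0.04,0,0,0]
    - [-0.04,0,0,0]
    - [-0.04,0,0,0]
    - [-0.04,0,0,0]
    - [-0.04,0,0,0]
    - [-0.04,0,0,0]
    - [-0.04,0,0,0]
    - [-0.0035,0.034,0,0]
    - [-0.0035,0.034,0,0]
    - [0,0,0,0]
    - [0,0,0,0]

```text
time: 10.48
position: [0.5099, -0.406, 0.1964]
tool_rot: [0.706, 0.708, 0.0, -0.001]
ft_force: [-0.4, 0.4, -0.7]
grip_width: 0.06
grip_force: 0.0
```

>>> hand_motion:
  ticks:
    - [0,0,0.006,0.125]
    - [0,0,0.006,0.125]
    - [0,0,0.006,0.125]
    - [0,0,0.006,0.125]
    - [0,0,0.006,0.125]
    - [0,0,0.006,0.125]
    - [0,0,0.006,0.125]
    - [0,0,0.006,0.125]
    - [0,0,0.006,0.125]
    - [0,0,0.006,0.125]
    - [0,0,0.006,0.125]
    - [0,0,0.006,0.125]
    - [0,0,0.006,0.125]
    - [0,0,0,0]
    - [0,0,0,0]

```text
time: 11.73
position: [0.5075, -0.4059, 0.1194]
tool_rot: [1.0, -0.025, -0.001, -0.001]
ft_force: [-0.8, -0.4, -0.4]
grip_width: 0.06
grip_force: 0.0
```

>>> hand_motion:
  ticks:
    - [0,0.0025,0.015,0]
    - [0,0,0.025,0]
    - [0,0,0.025,0]
    - [0,0,0.0115,0]
    - [0,0,0,0]
    - [0,0,0,0]
  finger_gap: 0.06

```text
time: 12.23
position: [0.5081, -0.4097, 0.0435]
tool_rot: [1.0, -0.026, -0.0, -0.0]
ft_force: [-0.3, -0.5, 0.9]
grip_width: 0.0603
grip_force: 0.0
```

>>> hand_motion:
  ticks:
    - [0,0,0,0]
    - [0,0,0,0]
    - [0,0,0,0]
    - [0,0,0,0]
    - [0,0,0,0]
    - [0,0,0,0]
    - [0,0,0,0]
  finger_gap: 0.01
  force: 20

```text
time: 12.82
position: [0.5082, -0.4098, 0.0438]
tool_rot: [1.0, -0.027, -0.0, -0.0]
ft_force: [-0.6, 1.2, 1.2]
grip_width: 0.0217
grip_force: 20.1
```

>>> hand_motion:
  ticks:
    - [0,0,-0.01,0]
    - [0,0,-0.02,0]
    - [0,0,-0.03,0]
    - [0,0,-0.04,0]
    - [0,0,-0.04,0]
    - [0,0,0,0]
    - [0,0,0,0]

```text
time: 13.4
position: [0.5097, -0.4118, 0.1876]
tool_rot: [1.0, -0.027, 0.003, 0.003]
ft_force: [-0.5, 0.4, -1.5]
grip_width: 0.0223
grip_force: 20.0
```

>>> hand_motion:
  ticks:
    - [-0.022,-0.03,0,0]
    - [-0.022,-0.03,0,0]
    - [-0.022,-0.03,0,0]
    - [-0.022,-0.03,0,0]
    - [0,-0.04,0,0]
    - [0,-0.04,0,0]
    - [0,-0.04,0,0]
    - [0,-0.04,0,0]
    - [0,-0.04,0,0]
    - [0,-0.04,0,0]
    - [0,-0.04,0,0]
    - [0,-0.04,0,0]
    - [0,-0.04,0,0]
    - [0,0,0,0]

```text
time: 14.57
position: [0.444, 0.0803, 0.1825]
tool_rot: [1.0, -0.023, -0.002, -0.001]
ft_force: [-0.7, -1.1, -1.1]
grip_width: 0.0218
grip_force: 20.0
```

>>> hand_motion:
  ticks:
    - [0,0,0,-0.125]
    - [0,0,0,-0.125]
    - [0,0,0,-0.125]
    - [0,0,0,-0.125]
    - [0,0,0,-0.125]
    - [0,0,0,-0.125]
    - [0,0,0,-0.125]
    - [0,0,0,-0.125]
    - [0,0,0,-0.125]
    - [0,0,0,-0.125]
    - [0,0,0,-0.125]
    - [0,0,0,-0.125]
    - [0,0,0,-0.125]
    - [0,0,0,0]
    - [0,0,0,0]

```text
time: 15.82
position: [0.4454, 0.0736, 0.1827]
tool_rot: [0.708, 0.706, -0.001, -0.001]
ft_force: [0.6, 0.3, -0.3]
grip_width: 0.0216
grip_force: 20.0
```

>>> hand_motion:
  ticks:
    - [0.031,-0.006,0,0]
    - [0.031,-0.006,0,0]
    - [0.031,-0.006,0,0]
    - [0,0,0.03,0]
    - [0,0,0.04,0]
    - [0,0,0.04,0]
    - [0,0,0.03,0]
    - [0,0,0,0]
    - [0,0,0,0]

```text
time: 16.57
position: [0.4269, 0.1666, 0.0422]
tool_rot: [0.708, 0.706, -0.002, -0.002]
ft_force: [-0.3, -0.4, -0.1]
grip_width: 0.0218
grip_force: 20.0
```

Run:
```python
from h import *
snap('f','side','scene')
cv2.imwrite('pics/f1.png',np.hstack([crop('f','scene',130,110,110,110,3.6),crop('f','side',140,120,110,110,3.6)]))
```

```text
(no output)
```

View pics/f1.png

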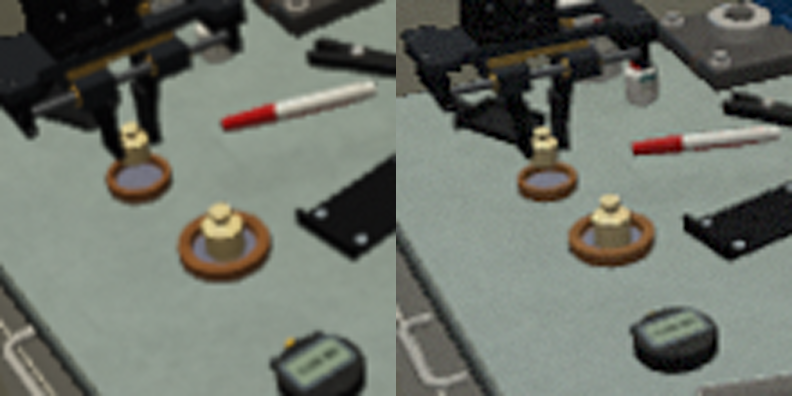

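>>> hand_motion:
  ticks:
    - [0,0,0.012,0]
    - [0,0,0.012,0]
    - [0,0,0,0]
    - [0,0,0,0]

```text
time: 17.0
position: [0.4295, 0.167, 0.0213]
tool_rot: [0.707, 0.707, 0.001, 0.001]
ft_force: [0.3, 0.8, -0.7]
grip_width: 0.0217
grip_force: 20.0
```

>>> hand_motion:
  ticks:
    - [0,0,0,0]
    - [0,0,0,0]
    - [0,0,0,0]
    - [0,0,0,0]
    - [0,0,0,0]
  finger_gap: 0.06

```text
time: 17.42
position: [0.4286, 0.167, 0.0199]
tool_rot: [0.707, 0.707, 0.0, 0.0]
ft_force: [0.4, -0.4, 0.6]
grip_width: 0.0475
grip_force: 0.0
```

>>> hand_motion:
  ticks:
    - [0,0,-0.02,0]
    - [0,0,-0.04,0]
    - [0,0,-0.04,0]
    - [0,0,-0.04,0]
    - [0,0,-0.04,0]
    - [-0.03,0,0,0]
    - [-0.03,0,0,0]
    - [-0.03,0,0,0]
    - [0,0,0,0]
    - [0,0,0,0]

```text
time: 18.25
position: [0.4282, 0.0759, 0.1996]
tool_rot: [0.708, 0.706, 0.0, -0.0]
ft_force: [-0.3, 0.2, -0.3]
grip_width: 0.06
grip_force: 0.0
```

Run:
```python
from h import *
snap('g','scene','wrist')
cv2.imwrite('pics/g1.png',np.hstack([crop('g','wrist',160,0,140,190,2.8),crop('g','scene',130,120,100,133,4)]))
```

```text
(no output)
```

View pics/g1.png

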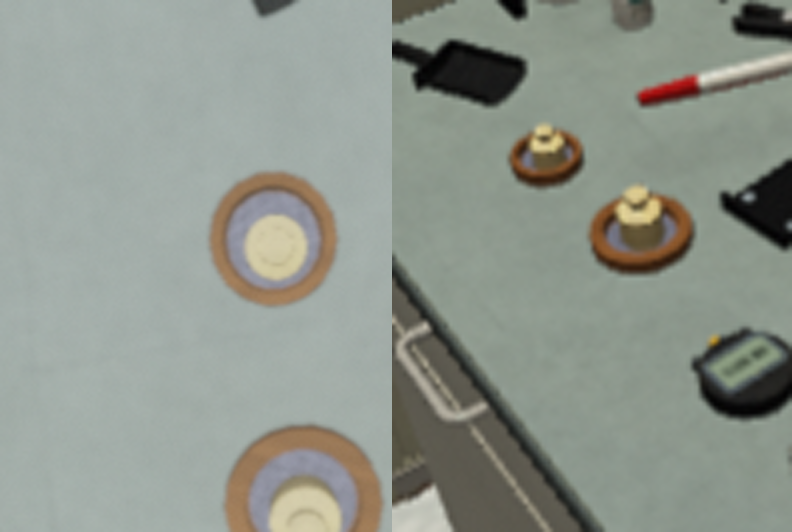

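>>> hand_motion:
  ticks:
    - [-0.04,0,0,0]
    - [-0.04,0,0,0]
    - [-0.04,0,0,0]
    - [-0.04,0,0,0]
    - [-0.04,0,0,0]
    - [-0.04,0,0,0]
    - [-0.04,0,0,0]
    - [-0.04,0,0,0]
    - [-0.04,0,0,0]
    - [-0.04,0,0,0]
    - [-0.04,0,0,0]
    - [-0.03,0.027,0,0]
    - [-0.01,0.027,0,0]
    - [0,0,0,0]
    - [0,0,0,0]

```text
time: 19.6
position: [0.4839, -0.4022, 0.1984]
tool_rot: [0.706, 0.708, 0.0, -0.001]
ft_force: [-0.2, 0.9, -0.6]
grip_width: 0.0603
grip_force: 0.0
```

>>> hand_motion:
  ticks:
    - [0,0,0.006,0.125]
    - [0,0,0.006,0.125]
    - [0,0,0.006,0.125]
    - [0,0,0.006,0.125]
    - [0,0,0.006,0.125]
    - [0,0,0.006,0.125]
    - [0,0,0.006,0.125]
    - [0,0,0.006,0.125]
    - [0,0,0.006,0.125]
    - [0,0,0.006,0.125]
    - [0,0,0.006,0.125]
    - [0,0,0.006,0.125]
    - [0,0,0.006,0.125]
    - [0,0,0,0]
    - [0,0,0,0]

```text
time: 20.85
position: [0.4819, -0.401, 0.1212]
tool_rot: [1.0, -0.025, -0.001, -0.001]
ft_force: [0.1, -0.2, 0.2]
grip_width: 0.0599
grip_force: 0.0
```

Run:
```python
from h import *
snap('i','wrist')
W=load('i','wrist')
cv2.imwrite('pics/i1.png',crop('i','wrist',190,90,150,170,3.5))
```

```text
(no output)
```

View pics/i1.png

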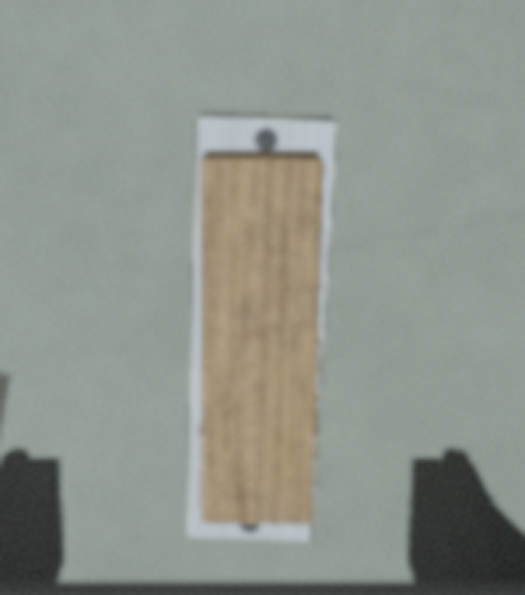

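Run:
```python
from h import *
np.set_printoptions(precision=4,suppress=True)
W=load('i','wrist')
f=lambda p:(190+p[0]/3.5-.35,90+p[1]/3.5-.35)
for P,z in(([(203,155),(321,155),(313,521),(203,521)],.032),([(199,117),(335,118),(309,541),(188,537)],.014)):
    q=np.array([onz(W,*f(p),z) for p in P]); d=q[0]+q[1]-q[2]-q[3]
    print(q.mean(0),np.linalg.norm(np.diff(q,axis=0),axis=1),np.arctan2(d[1],d[0]))
```

```text
[ 0.482  -0.4079  0.032 ] [0.0284 0.097  0.0294] -0.05419295084317817
[ 0.4783 -0.4074  0.014 ] [0.0347 0.1198 0.0349] -0.08646686541778374
```

>>> hand_motion:
  ticks:
    - [0,0.007,0.015,0]
    - [0,0,0.035,0]
    - [0,0,0.035,0]
    - [0,0,0.017,0]
    - [0,0,0,0]
    - [0,0,0,0]
  finger_gap: 0.06

```text
time: 21.4
position: [0.4817, -0.4094, 0.0192]
tool_rot: [1.0, -0.026, -0.001, -0.001]
ft_force: [-0.1, 0.4, -0.1]
grip_width: 0.0598
grip_force: 0.0
```

>>> hand_motion:
  ticks:
    - [0,0,0,0]
    - [0,0,0,0]
    - [0,0,0,0]
    - [0,0,0,0]
    - [0,0,0,0]
    - [0,0,0,0]
  finger_gap: 0.015
  force: 25

```text
time: 21.9
position: [0.4822, -0.4101, 0.0203]
tool_rot: [1.0, -0.027, 0.0, 0.0]
ft_force: [0.4, 0.2, 4.1]
grip_width: 0.0298
grip_force: 25.0
```

>>> hand_motion:
  ticks:
    - [0,0,-0.01,0]
    - [0,0,-0.02,0]
    - [0,0,-0.03,0]
    - [0,0,-0.03,0]
    - [0,0,-0.04,0]
    - [0,0,-0.03,0]
    - [0,0,0,0]
    - [0,0,0,0]

```text
time: 22.57
position: [0.4829, -0.4112, 0.1826]
tool_rot: [1.0, -0.027, 0.002, 0.002]
ft_force: [-0.1, 0.6, -1.7]
grip_width: 0.0297
grip_force: 25.0
```

>>> hand_motion:
  ticks:
    - [-0.015,-0.035,0,0]
    - [-0.015,-0.035,0,0]
    - [-0.015,-0.035,0,0]
    - [-0.015,-0.035,0,0]
    - [0,-0.04,0,0]
    - [0,-0.04,0,0]
    - [0,-0.04,0,0]
    - [0,-0.04,0,0]
    - [0,-0.04,0,0]
    - [0,-0.04,0,0]
    - [0,0,0,-0.115]
    - [0,0,0,-0.115]
    - [0.03,0,0,0]
    - [0.03,0,0,0]
    - [0.03,0,0,0]
    - [0.03,0,0,0]
    - [0,0,0,0]
    - [0,0,0,0]
    - [0,0,0,0]

```text
time: 24.15
position: [0.5586, -0.006, 0.1778]
tool_rot: [0.996, 0.088, -0.003, -0.001]
ft_force: [0.6, 0.3, -0.9]
grip_width: 0.0298
grip_force: 25.0
```

Run:
```python
from h import *
from rig import robot
o=robot.get_obs();T=R.from_quat(o['tool_rot']);print(o['position'],o['ft_force'],T.as_matrix()[:2,0])
print(T.inv().apply(np.array([.5666,.032,.0115])-o['position']))
```

```text
[ 0.55862853 -0.00600013  0.17781477] [ 0.58946415  0.34051224 -0.88603543] [0.98451826 0.1752124 ]
[ 0.01532787 -0.03571609  0.16630566]
```

>>> hand_motion:
  ticks:
    - [0.015,-0.036,0,0]
    - [0,0,0.03,0]
    - [0,0,0.04,0]
    - [0,0,0.04,0]
    - [0,0,0.025,0]
    - [0,0,0.015,0]
    - [0,0,0,0]
    - [0,0,0,0]

```text
time: 24.82
position: [0.5672, 0.0316, 0.0287]
tool_rot: [0.996, 0.088, -0.002, -0.0]
ft_force: [-0.1, 0.5, 0.1]
grip_width: 0.0294
grip_force: 25.0
```

>>> hand_motion:
  ticks:
    - [0,0,0.008,0]
    - [0,0,0.006,0]
    - [0,0,0,0]
    - [0,0,0,0]

```text
time: 25.15
position: [0.5694, 0.0316, 0.016]
tool_rot: [0.996, 0.088, 0.0, 0.0]
ft_force: [-0.3, -0.0, -0.9]
grip_width: 0.0296
grip_force: 25.0
```

>>> hand_motion:
  ticks:
    - [0,0,0.0015,0]
    - [0,0,0,0]
    - [0,0,0,0]

```text
time: 25.4
position: [0.5695, 0.0317, 0.0144]
tool_rot: [0.996, 0.088, 0.0, 0.0]
ft_force: [0.5, 0.4, 0.1]
grip_width: 0.0297
grip_force: 25.0
```

>>> hand_motion:
  ticks:
    - [0,0,0,0]
    - [0,0,0,0]
    - [0,0,0,0]
    - [0,0,0,0]
    - [0,0,0,0]
  finger_gap: 0.06

```text
time: 25.82
position: [0.5693, 0.0317, 0.0141]
tool_rot: [0.996, 0.088, 0.0, 0.0]
ft_force: [0.4, -1.0, -0.1]
grip_width: 0.0546
grip_force: 0.0
```

>>> hand_motion:
  ticks:
    - [0,0,-0.02,0]
    - [0,0,-0.04,0]
    - [0,0,-0.04,0]
    - [0,0,-0.04,0]
    - [-0.03,0,-0.02,0]
    - [-0.035,0,0,0]
    - [-0.035,0,0,0]
    - [0,0,0,0]
    - [0,0,0,0]

```text
time: 26.57
position: [0.4684, 0.0144, 0.1742]
tool_rot: [0.996, 0.087, -0.001, -0.0]
ft_force: [1.6, -0.6, 0.3]
grip_width: 0.0597
grip_force: 0.0
```

Run:
```python
from h import *
snap('j','wrist','scene','side')
cv2.imwrite('pics/j1.png',np.hstack([crop('j','wrist',160,0,190,200,2),crop('j','scene',200,140,70,100,4)]))
```

```text
(no output)
```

View pics/j1.png

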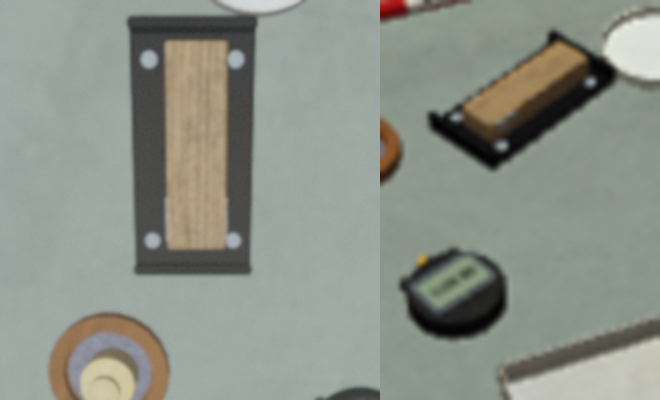

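>>> hand_motion:
  ticks:
    - [0,0,-0.02,0.125]
    - [0,0,0,0.125]
    - [0,0.04,0,0.011]
    - [0,0.04,0,0]
    - [0,0.04,0,0]
    - [0,0.04,0,0]
    - [0,0.04,0,0]
    - [0,0.04,0,0]
    - [0,0.04,0,0]
    - [0,0.04,0,0]
    - [0,0.04,0,0]
    - [0,0.04,0,0]
    - [0.035,0,0,0]
    - [0,0,0.03,0]
    - [0,0,0.03,0]
    - [0,0,0,0]
    - [0,0,0,0]
  finger_gap: 0.065

```text
time: 28.13
position: [0.4718, -0.3868, 0.132]
tool_rot: [0.999, -0.042, -0.002, -0.002]
ft_force: [-0.0, -0.7, 0.8]
grip_width: 0.0652
grip_force: 0.0
```

Run:
```python
from h import *
from rig import robot
o=robot.get_obs();T=R.from_quat(o['tool_rot']);print(o['position'],T.as_matrix()[:2,0])
print(T.inv().apply(np.array([.4783,-.4076,.005])-o['position']))
snap('k','wrist','scene')
W=load('b','wrist'); a=[onz(W,*p,.022) for p in[(160,60),(170,0),(244,83),(266,0)]]
print([np.arctan2(*(a[i+1]-a[i])[:2]) for i in(0,2)])
# piece outline by brightness, back-projected
K=load('k','wrist'); g=cv2.cvtColor(K['img'],cv2.COLOR_RGB2GRAY); m=(g>185).astype('uint8'); m[260:]=0
for c in cv2.findContours(m,0,1)[0]:
    if cv2.contourArea(c)>800:
        q=np.array([onz(K,*p[0],.014)[:2] for p in c],dtype='float32'); print(cv2.minAreaRect(q))
```

```text
[ 0.47184921 -0.38678504  0.13202259] [ 0.99638995 -0.08483285]
[0.00860391 0.02060198 0.12692968]
[np.float64(0.26041707517613083), np.float64(0.28399773240654624)]
((0.47857561707496643, -0.4076385498046875), (0.03321531042456627, 0.116134874522686), 85.19991302490234)
```

>>> hand_motion:
  ticks:
    - [0.0085,0.0205,0,0]
    - [0,0,0.035,0]
    - [0,0,0.04,0]
    - [0,0,0.035,0]
    - [0,0,0.016,0]
    - [0,0,0,0]
    - [0,0,0,0]

```text
time: 28.82
position: [0.4797, -0.4092, 0.0091]
tool_rot: [0.999, -0.042, 0.001, 0.001]
ft_force: [-0.6, -0.4, -0.2]
grip_width: 0.0647
grip_force: 0.0
```

>>> hand_motion:
  ticks:
    - [0,0,0,0]
    - [0,0,0,0]
    - [0,0,0,0]
    - [0,0,0,0]
    - [0,0,0,0]
    - [0,0,0,0]
  finger_gap: 0.02
  force: 30

```text
time: 29.32
position: [0.479, -0.4084, 0.0088]
tool_rot: [0.999, -0.043, 0.0, 0.0]
ft_force: [0.4, 1.8, 3.9]
grip_width: 0.0352
grip_force: 30.0
```

>>> hand_motion:
  ticks:
    - [0,0,-0.01,0]
    - [0,0,-0.02,0]
    - [0,0,-0.03,0]
    - [0,0,-0.03,0]
    - [0,0,-0.03,0]
    - [0,0,0,0]
    - [0,0,0,0]

```text
time: 29.9
position: [0.4797, -0.4097, 0.1307]
tool_rot: [0.999, -0.043, 0.002, 0.002]
ft_force: [-0.5, -0.3, -1.6]
grip_width: 0.0351
grip_force: 30.0
```

>>> hand_motion:
  ticks:
    - [-0.013,-0.039,0,0]
    - [-0.013,-0.039,0,0]
    - [-0.013,-0.039,0,0]
    - [-0.013,-0.039,0,0]
    - [0,0,0,-0.125]
    - [0,0,0,-0.125]
    - [0,0,0,-0.125]
    - [0,0,0,-0.125]
    - [0,0,0,-0.125]
    - [0,0,0,-0.125]
    - [0,0,0,-0.125]
    - [0,0,0,-0.125]
    - [0,0,0,-0.125]
    - [0,0,0,-0.125]
    - [0,0,0,-0.125]
    - [0,0,0,0]
    - [0,0,0,0]

```text
time: 31.32
position: [0.4395, -0.248, 0.127]
tool_rot: [0.8, 0.6, -0.0, -0.001]
ft_force: [1.0, -0.4, -0.6]
grip_width: 0.0355
grip_force: 30.0
```

Run:
```python
from h import *
from rig import robot
o=robot.get_obs();T=R.from_quat(o['tool_rot']);X=T.as_matrix()[:2,0];print(o['position'],np.arctan2(X[1],X[0])-np.pi/2)
print(T.inv().apply(np.array([.44,-.251,.012])-o['position']))
```

```text
[ 0.43948802 -0.24799961  0.12704764] -0.2842665390299264
[-0.00286777  0.00161441  0.11504083]
```

>>> hand_motion:
  ticks:
    - [-0.003,0.0015,0.02,0]
    - [0,0,0.04,0]
    - [0,0,0.025,0]
    - [0,0,0,0]
    - [0,0,0,0]

```text
time: 31.73
position: [0.4398, -0.251, 0.0418]
tool_rot: [0.8, 0.6, -0.0, -0.002]
ft_force: [0.4, 0.2, -1.2]
grip_width: 0.0355
grip_force: 30.0
```

>>> hand_motion:
  ticks:
    - [0,0,0.012,0]
    - [0,0,0.012,0]
    - [0,0,0.005,0]
    - [0,0,0,0]
    - [0,0,0,0]

```text
time: 32.15
position: [0.4414, -0.2524, 0.0151]
tool_rot: [0.799, 0.601, 0.0, 0.001]
ft_force: [-0.6, -0.1, -1.2]
grip_width: 0.0354
grip_force: 30.0
```

>>> hand_motion:
  ticks:
    - [0,0,0.003,0]
    - [0,0,0,0]
    - [0,0,0,0]

```text
time: 32.4
position: [0.4411, -0.2521, 0.0115]
tool_rot: [0.799, 0.601, 0.0, 0.0]
ft_force: [0.1, 0.7, -1.6]
grip_width: 0.0353
grip_force: 30.0
```

>>> hand_motion:
  ticks:
    - [0,0,0,0]
    - [0,0,0,0]
    - [0,0,0,0]
    - [0,0,0,0]
    - [0,0,0,0]
  finger_gap: 0.05

```text
time: 32.82
position: [0.4409, -0.252, 0.0111]
tool_rot: [0.799, 0.601, 0.0, 0.0]
ft_force: [0.2, -0.3, 0.0]
grip_width: 0.0495
grip_force: 0.0
```

>>> hand_motion:
  ticks:
    - [0,0,-0.02,0]
    - [0,0,-0.04,0]
    - [0,0,-0.04,0]
    - [0,0,-0.04,0]
    - [-0.03,0,-0.03,0]
    - [-0.04,0,0,0]
    - [-0.04,0,0,0]
    - [0,0,0,0]
    - [0,0,0,0]
    - [0,0,0,0]

```text
time: 33.65
position: [0.4099, -0.3564, 0.18]
tool_rot: [0.799, 0.601, 0.0, -0.001]
ft_force: [0.0, -0.1, 0.1]
grip_width: 0.0497
grip_force: 0.0
```

Run:
```python
from h import *
snap('l','wrist','scene')
cv2.imwrite('pics/l1.png',np.hstack([crop('l','wrist',140,0,220,220,2),crop('l','scene',150,140,150,200,2.2)]))
```

```text
(no output)
```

View pics/l1.png

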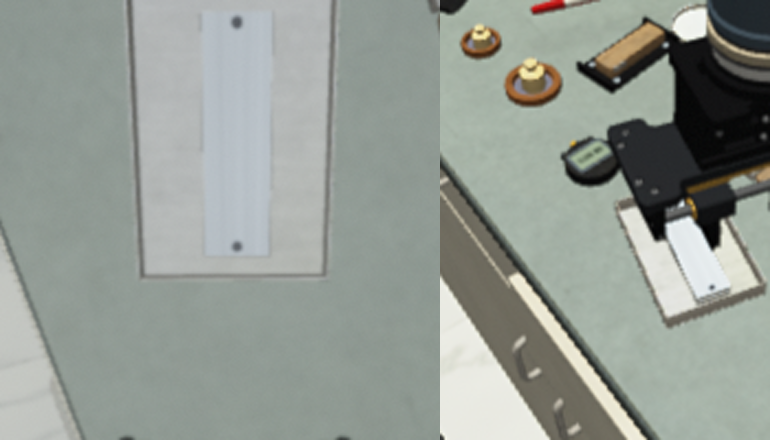

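```bash
python3 -c "
from rig import robot
print(robot.hand_in())"
```

```text
the job is handed in; nothing more can be done
None
```

The stack is down and the job is handed in at about 34 s: both weights stand in their cups, the block lies on the rest and the test piece is flat in the tray; hand-in returned no verdict, so this rests on my last pictures.

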